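# Load the spacer feeder and set its feed lever

## Robot

A 6-joint arm with a two-finger parallel gripper is mounted at the origin on the work surface. World frame = base frame: x ahead of the robot, y to its left, z up, the work surface at z = 0. Lengths are in mm, angles in degrees, forces in N, time in s.
With the tool pointing down it reaches from about 300 to 850 mm from the base axis. Payload 4.2 kg.
Tool frame: the origin (TCP) lies at the very end of the fingers, on their centre line; the grasp point (between the pads) lies 19 mm behind it; z points along the fingers, y is the line along which they close (so a half turn about z gives the same grasp; the last joint's range is limited). The gripper opens to 91 mm and grips with 3 to 60 N. Pads are 32 mm wide; open, the fingers measure 118 mm over their backs; the gripper's body (76 mm by 178 mm) begins 60 mm behind the grasp point.
Start: joints at [-76.719, 18.312, 89.639, -0, 72.044, -1.146], TCP at [143.262, -556.883, 213.976] pointing down, gripper open.
Joint ranges: [-177.97, 177.97], [-48.28, 115.42], [12.27, 149.76], [-77.06, 257.06], [2.81, 150.46], [-146.56, 146.56]. Speed limits (degrees/s): [147.25, 147.25, 180, 180, 180, 180].

## Interface

Orientations are given as [roll, pitch, yaw] about the fixed x, y, z axes, in that order (R = Rz(yaw) Ry(pitch) Rx(roll)).
In Python, from workcell import env, grab_frame gives the robot as it stands. The module is installed in compiled form; this text tells all that it offers.
- The arm moves only by the tool move_arm, never from a script. Its argument "plan" is a list of rows, each an object of numbers: "tx", "ty", "tz": the shift along the tool's x, y, z in cm; "wx", "wy", "wz": the turn, a rotation vector about the tool's x, y, z in rad. In form: [{"tx": .., "ty": .., "tz": .., "wx": .., "wy": .., "wz": ..}, ...]. A call has 1 to 12 rows; each row shifts and turns the commanded pose from where the row before left it, along the tool's axes as they then stand; what a row does not reach is not made up. A row lasts 1/12 s, in which the tool goes at most 41.7 mm and 7.16 degrees, less where a joint would pass 70% of its speed; a pose out of reach is approached as far as the arm can. A call is refused whole if a number of a shift passes 4.17 or a number of a turn 0.125, either way. A call with a gripper value outside its range is refused whole. "gripper" is the finger opening in cm, from 0 to 9.12, set as the call begins (left out, the last holds). The fingers move at their own pace and stop on an object; "force" is the grip in N (left out, the last holds). Time passes only in rows, so rows that do not move let the fingers close. It gives the time, the measured TCP pose, the force, the opening and the grip force at its end, in the units of the state.
- env.state(): the state, without advancing time (a new reading comes with each control period).
- grab_frame(name): name is "side" or "top"; returns a dict with "color" (420x560x3 uint8, red, green, blue), "vfov" (degrees; the focal length in pixels is half the picture's height over the tangent of half this angle, whatever the lens; pixels are square), "cx", "cy" (the principal point, pixels), "k1" (the pictures are not rectified: a ray, as slopes to the right and down, at radius r is drawn at 1 + k1 r^2 times it, then the intrinsics apply), "view" (4x4, takes a point from world to camera coordinates). Camera axes: x right, y up, looking along -z (the intrinsics and any distortion apply to the point x, -y, -z); pixel columns grow to the right and rows downward; lengths in mm; the calibration is good to about 2 mm. A picture is of the moment at which its call begins. There is no depth.
- env.job_done(): hands the job in; it is judged then, once.
The state is a dict: "time_s": time; "qpos": joint angles; "qvel": joint speeds; "effort": joint torques, N m; "ee_pos": TCP position; "ee_rot": TCP orientation; "force": force on the tool from outside, world axes, zero at the start; "torque": the same for the moment, N m; "gripper_width": finger opening in mm; "gripper_force": force on a finger pad.
Only numpy, scipy, OpenCV 4.12 (cv2) and the standard library are available. Lean on these libraries where they do the work, as an engineer would, in place of code of your own. Each camera call takes 0.05 s, during which the arm holds its last target. There are 200 camera calls.

## Task

Pick up the aluminium scoop by its handle with the four brass spacers in it, tip all four spacers into the round steel bowl of the blue feeder, and set the empty scoop back down flat on the blue mat. Then swing the red feed lever on the grey control box round to line up with the green marker, leaving the marker where it is and the other things on the bench undisturbed.

Things in the scene. Friction and masses are not known exactly. Their poses are not given: they have to be found in the camera images.
- scoop: Loose open-fronted aluminium scoop, 0.11 kg. Origin: centre of the pan's underside; +x towards the handle, z up. Pan 86 (x) by 68 mm (y), floor 3 mm, walls 25 mm high; the front (x = -43 mm) is open, without a lip. Stands flat by itself. Spacers stay put while it is level and slide out over the front when that is tipped down 40 to 55 degrees.
- scoop_grip (a point): Grip point on the centre line of the black bar handle, at (75, 0, 40) mm in the scoop's frame, same axes. The handle is straight, 18 mm wide (y), 16 mm high, and runs along x from the back wall (x = 43 mm) to x = 131 mm, 32 mm clear above the mat.
- scoop_lip (a point): Middle of the pan's open front edge, on top of the floor, at (-43, 0, 3) mm in the scoop's frame.
- spacer0: Brass spacer, a loose plain cylinder 14 mm in diameter, 12 mm high, 15 g; origin: centre of its underside as built, z along its axis. One of four alike, standing in the scoop's pan at the start.
- spacer1: Brass spacer, a loose plain cylinder 14 mm in diameter, 12 mm high, 15 g; origin: centre of its underside as built, z along its axis. One of four alike, standing in the scoop's pan at the start.
- spacer2: Brass spacer, a loose plain cylinder 14 mm in diameter, 12 mm high, 15 g; origin: centre of its underside as built, z along its axis. One of four alike, standing in the scoop's pan at the start.
- spacer3: Brass spacer, a loose plain cylinder 14 mm in diameter, 12 mm high, 15 g; origin: centre of its underside as built, z along its axis. One of four alike, standing in the scoop's pan at the start.
- feeder: Fixed vibratory bowl feeder: a round blue base 124 mm in diameter with an open steel bowl on top. Origin: centre of its underside, z up. The bowl's mouth is 140 mm in outer diameter (132 mm inside) at 100 mm height, narrowing to about 104 mm inside at its floor, 58 mm high.
- bowl_rim (a point): Centre of the bowl's mouth, level with its rim, 100 mm above the table.
- control: Fixed grey control box, 190 mm (x) by 200 mm (y) by 45 mm high, with the feed lever on its top. Origin: centre of its underside. The lever turns about a vertical axis at (-55, 0) mm in this frame.
- pivot (a point): Point on the lever's vertical axis, at (-55, 0, 85) mm in the control box's frame, level with lever_grip.
- feed_lever (a joint): Angle of the feed lever in rad, 0 to 1.8 between stops, growing counterclockwise seen from above; at 0 the lever points 0.9 rad clockwise of the box's +x. It turns stiffly (about 0.1 N m, under 2 N at the grip) and stays where it is left.
- lever_grip (a point): On the axis of the lever's grip, an upright red post 16 mm in diameter and 42 mm tall, 72 mm from the pivot. This point is 40 mm above the box's top, the post's top is 56 mm above it; the flat arm under the post (14 mm wide, 8 to 14 mm above the box's top) ends in a red nose 93 mm from the pivot. The point's x axis points along the lever away from the pivot.
- setpoint (a joint): Angle of the green marker in rad, with the same zero, axis and direction as the feed lever: they line up when the two values are equal.
- marker (a point): Green marker, a small tab 20 by 9 mm and 8 mm high on the control box's top, 98 to 118 mm from the pivot, just outside the lever's sweep (it clears the lever's nose). This point is on its top at 108 mm from the pivot; its x axis points away from the pivot. It is movable when pushed; leave it.
- mat: Fixed blue work mat, 360 mm (x) by 230 mm (y), 3 mm thick; origin: centre of its underside. The scoop stands on it.
- phone: Bystander: black phone lying flat, 72 by 150 by 9 mm; origin: centre of its underside.
- flask: Bystander: purple bottle with a white cap, 48 mm in diameter, 115 mm tall; origin: centre of its underside.
- spray: Bystander: yellow spray can, 58 mm in diameter, 150 mm tall; origin: centre of its underside.
- tin: Bystander: shallow round aluminium tin, 84 mm in diameter, 24 mm high; origin: centre of its underside.
- driver: Bystander: screwdriver lying flat; origin near its middle.
- carton: Bystander: white carton, 95 by 170 by 48 mm; origin: centre of its underside.
There are look-alikes about, which are no part of the job. Leave any pink look-alike of the feeder alone.

How it is judged:
By the outcome, as a careful person would: the job done as asked, in the order asked, and still so for the second after the job is handed in, with the robot touching nothing.
It also fails if it takes over 72 s, if anything falls off the work surface, if the arm or the gripper's body presses on something with over 40 N, if the wrist force passes 120 N, or if a joint passes its speed limit or range.

## Working session

There is one attempt and no reset: what is moved stays moved. The work goes in short steps, Python scripts to look and compute and a tool call to move; the robot and the scene stay as the last step left them, time stands still between calls to the robot, and variables do not carry over. Pictures are saved under pics/ and viewed, at most 10 in all, crops included, and the job is handed in when it is done.

Besides the shell and the picture viewer there is one more tool, called after "Request:" by a JSON object that holds its "api" and its "payload", one argument or row to a line. move_arm: Moves the arm, as the interface text tells. Its arguments: {"type":"object","properties":{"plan":{"type":"array","items":{"type":"object","properties":{"tx":{"type":"number"},"ty":{"type":"number"},"tz":{"type":"number"},"wx":{"type":"number"},"wy":{"type":"number"},"wz":{"type":"number"}}}},"gripper":{"type":"number"},"force":{"type":"number"}},"required":["plan"]}

```bash
mkdir -p pics; cat > h.py <<'E'
import numpy as np, cv2
from workcell import env, grab_frame
def K(f):
    h,w=f["color"].shape[:2]; fl=h/2/np.tan(np.radians(f["vfov"])/2); return fl
def ray(f,u,v):
    fl=K(f); d=np.array([(u-f["cx"])/fl,(v-f["cy"])/fl]); s=d.copy()
    for _ in range(30): s=d/(1+f["k1"]*(s@s))
    V=np.array(f["view"]); R=V[:3,:3]; o=-R.T@V[:3,3]
    return o,R.T@np.array([s[0],-s[1],-1.])
def onz(f,u,v,z):
    o,d=ray(f,u,v); return o+d*(z-o[2])/d[2]
def proj(f,p):
    V=np.array(f["view"]); c=V[:3,:3]@np.array(p,float)+V[:3,3]; s=np.array([c[0],-c[1]])/-c[2]
    return s*(1+f["k1"]*(s@s))*K(f)+[f["cx"],f["cy"]]
def save(f,n): cv2.imwrite("pics/"+n,f["color"][:,:,::-1])
E
python3 - <<'E'
from h import *
a=grab_frame("side");b=grab_frame("top")
save(a,"s0.png");save(b,"t0.png")
for f in(a,b):print(f["vfov"],f["cx"],f["cy"],f["k1"],ray(f,280,210))
print(env.state())
E
```

```text
49.462422326158695 272.2965219757779 206.51248267230872 0.004613676139022766 (array([ -48.16936035,  813.32143697, 1111.76493647]), array([ 0.41616189, -0.5623258 , -0.71480276]))
46.05978842955163 282.6430954330987 207.27946494217755 -0.0776118091223792 (array([ 328.76611566,    8.94203716, 1492.23976874]), array([ 0.17993273, -0.01308668, -0.98362183]))
{'time_s': 0.1, 'qpos': array([-7.67306898e+01,  1.83436283e+01,  8.96959618e+01, -2.83005926e-02,
        7.20477293e+01, -1.13967380e+00]), 'qvel': array([ 0.05470792, -0.06844891, -0.07167036,  0.01451825,  0.06630384,
        0.10097863]), 'effort': array([ 6.00086041e-01, -4.12594914e+01, -2.32905006e+01,  3.26453866e-01,
       -5.90578988e-03, -5.11631754e-02]), 'ee_pos': array([ 142.88853909, -556.49497255,  213.27143815]), 'ee_rot': array([-1.79912161e+02,  2.51672891e-02,  1.44177468e+01]), 'force': array([-0.29099234,  0.92684905, -0.18444816]), 'torque': array([ 0.04203931,  0.0464538 , -0.00625718]), 'gripper_force': 0.4867806297261268, 'gripper_width': 91.14578973571024}
```

View pics/s0.png

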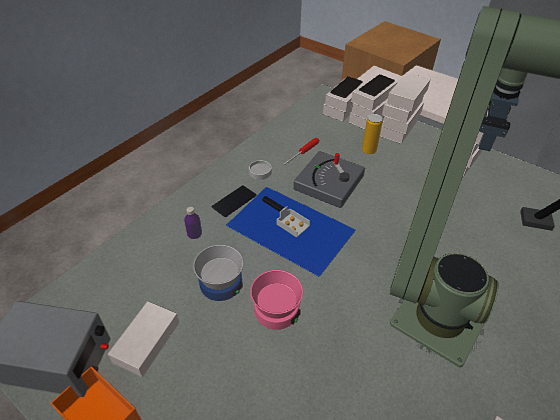

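View pics/t0.png

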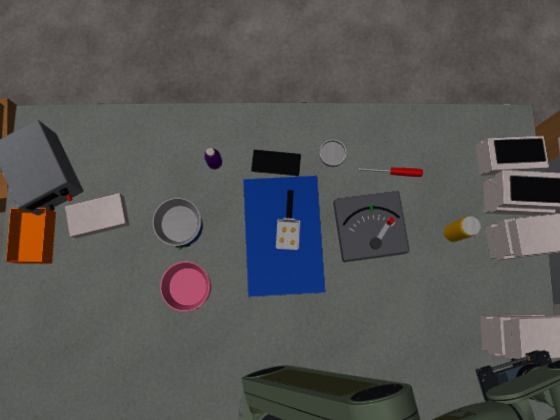

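Side view: the grey bowl on a blue base is at (218,272), the pink look-alike at (277,298), the scoop at (290,220) with its handle at (275,205), and the control box at (330,178). In the top view these are the bowl (177,222), pink (185,287), scoop (288,225), lever post (391,221) and marker (371,208). The feeder candidates are grey/blue and pink. The grey bowl on the blue base fits the description. I'll confirm it in a crop and measure.

```bash
python3 - <<'E'
from h import *
a=grab_frame("side");b=grab_frame("top")
big=lambda im,x0,x1,y0,y1,s:cv2.resize(im[y0:y1,x0:x1],None,fx=s,fy=s,interpolation=cv2.INTER_CUBIC)
A=big(b["color"],140,420,140,320,2.8);B=big(a["color"],180,380,140,335,1.5)
c=np.zeros((A.shape[0]+0,A.shape[1],3),np.uint8);c[:]=A
cv2.imwrite("pics/c1.png",c[:,:,::-1]);
cv2.imwrite("pics/c2.png",big(a["color"],180,380,140,335,3)[:,:,::-1])
def blobs(f,mask,roi,n=1):
    m=np.zeros(mask.shape,np.uint8);x0,x1,y0,y1=roi;m[y0:y1,x0:x1]=mask[y0:y1,x0:x1]
    k,l,s,c=cv2.connectedComponentsWithStats(m)
    o=np.argsort(-s[1:,4])[:n]+1
    return [(s[i].tolist(),c[i].round(1).tolist(),(l==i).astype(np.uint8)) for i in o]
for nm,f,rois in(("top",b,dict(h=(275,305,185,222),ctl=(330,412,188,265))),("side",a,dict(h=(255,295,190,222),ctl=(290,368,148,205)))):
    im=f["color"].astype(int);r,g,bl=im[...,0],im[...,1],im[...,2]
    s,c,m=blobs(f,(im.max(2)<45),rois["h"])[0]
    print(nm,"handle",s,c,cv2.minAreaRect(np.argwhere(m)[:,::-1].astype(np.int32)))
    for n,M in(("red",(r>110)&(g<80)&(bl<80)),("green",(g>90)&(r<80)&(bl<100)),):
        for x in blobs(f,M,rois["ctl"],2):print(nm,n,x[:2])
    br=(r>150)&(bl<110)&(g>90)
    R=(270,306,215,255) if nm=="top" else (270,315,200,240)
    for x in blobs(f,br,R,5):print(nm,"brass",x[:2])
E
```

```text
top handle [287, 190, 6, 28, 144] [289.5, 203.6] ((289.5, 203.5), (27.0, 5.0), 90.0)
top red ([388, 217, 6, 6, 25], [391.0, 219.8])
top green ([370, 204, 3, 6, 8], [371.0, 206.0])
top brass ([290, 241, 3, 2, 4], [291.0, 241.5])
top brass ([280, 239, 2, 2, 4], [280.5, 239.5])
top brass ([292, 229, 1, 1, 1], [292.0, 229.0])
top brass ([283, 229, 1, 1, 1], [283.0, 229.0])
side handle [263, 196, 21, 15, 119] [272.3, 203.3] ((272.4101257324219, 203.44384765625), (21.729957580566406, 5.617988586425781), 32.00538635253906)
side red ([333, 153, 7, 12, 36], [335.7, 157.8])
side red ([299, 148, 9, 6, 28], [302.5, 149.6])
side green ([314, 165, 6, 4, 13], [317.2, 166.0])
side green ([339, 160, 1, 1, 1], [339.0, 160.0])
side brass ([290, 216, 4, 3, 9], [291.7, 216.9])
side brass ([299, 222, 4, 3, 9], [300.7, 222.9])
side brass ([292, 226, 3, 3, 9], [293.0, 227.0])
side brass ([286, 221, 3, 3, 7], [286.9, 221.7])
```

View pics/c1.png

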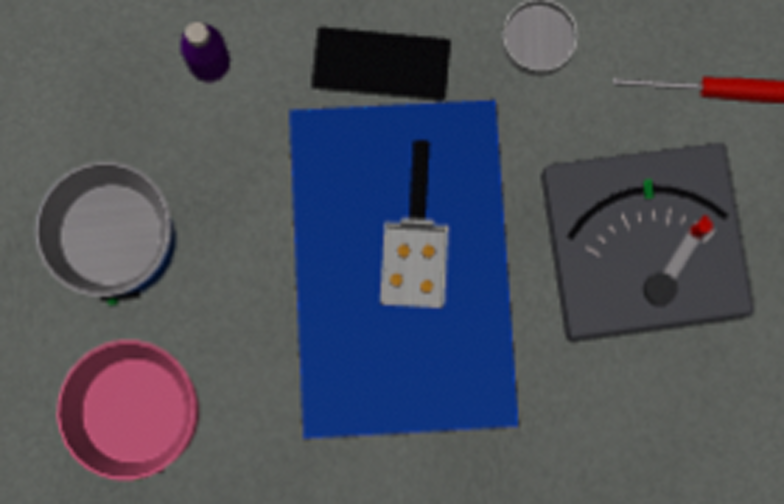

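View pics/c2.png

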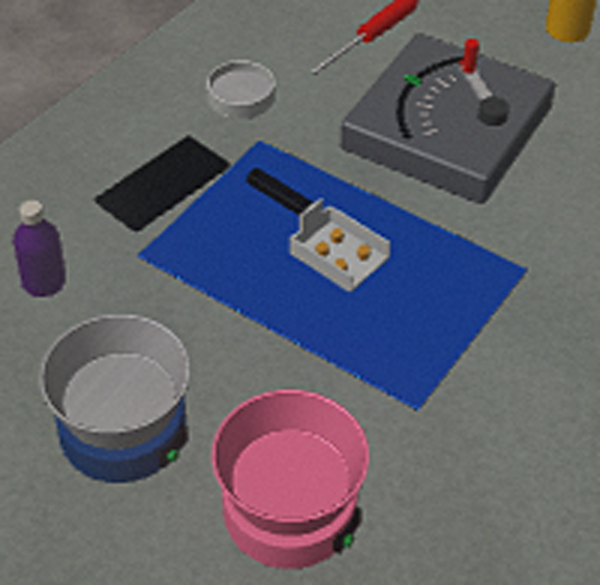

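The crops confirm it: the grey bowl on the blue base (feeder) has its rim centred at about top pixel (177,222). The pink one is the look-alike. The scoop's open front faces the robot, its handle points away, and the lever sits clockwise of the green marker.

```bash
cat > m.py <<'E'
from h import *
def handle(f):
    im=f["color"];m=np.zeros(im.shape[:2],np.uint8);m[188:222,275:305]=im[188:222,275:305].max(2)<45
    k,l,s,c=cv2.connectedComponentsWithStats(m);i=1+np.argmax(s[1:,4])
    P=np.array([onz(f,u,v,51)[:2] for v,u in np.argwhere(l==i)])
    c=P.mean(0);d=np.linalg.svd(P-c)[2][0];d*=np.sign(d[0]);t=(P-c)@d
    return c,d,t.min(),t.max()
E
python3 - <<'E'
from m import *
a=grab_frame("side");b=grab_frame("top")
c,d,lo,hi=handle(b);print("handle",c,np.degrees(np.arctan2(d[1],d[0])),lo,hi,c+d*lo,c+d*hi)
im=b["color"].astype(int)
# pan: bright pixels
m=((im.min(2)>120)|((im[...,0]>140)&(im[...,2]<120)));M=np.zeros(m.shape,np.uint8);M[215:255,270:306]=m[215:255,270:306]
r=cv2.minAreaRect(np.argwhere(M)[:,::-1].astype(np.int32));print("pan",r)
print("pan corners", [onz(b,u,v,20)[:2].round(1).tolist() for u,v in cv2.boxPoints(r)])
for u,v,z in((287.1,249.1,6),):print("lip",onz(b,u,v,z))
# bowl rim, compare with horizontal-circle fit of gray vs table edge
for f,box,n in((b,(150,206,196,250),"top"),(a,(190,248,244,302),"side")):
    x0,x1,y0,y1=box;g=cv2.cvtColor(f["color"],cv2.COLOR_RGB2GRAY)[y0:y1,x0:x1]
    e=cv2.Canny(cv2.resize(g,None,fx=4,fy=4,interpolation=cv2.INTER_CUBIC),40,100)
    P=np.array([onz(f,x0+(u+.5)/4-.5,y0+(v+.5)/4-.5,100)[:2] for v,u in np.argwhere(e)])
    best=(0,)
    for cx in np.arange(P[:,0].min()+55,P[:,0].max()-55,2):
        for cy in np.arange(P[:,1].min()+55,P[:,1].max()-55,2):
            q=np.sum(abs(np.hypot(P[:,0]-cx,P[:,1]-cy)-70)<2.5)
            if q>best[0]:best=(q,cx,cy)
    print("bowl",n,best,len(P))
def tri(pa,pb):
    o1,d1=ray(a,*pa);o2,d2=ray(b,*pb);s=np.linalg.lstsq(np.stack([d1,-d2],1),o2-o1,rcond=None)[0]
    return (o1+s[0]*d1+o2+s[1]*d2)/2,np.linalg.norm(o1+s[0]*d1-o2-s[1]*d2)
print("post mid",tri((335.7,157.8),(391,219.8)));print("marker",tri((317.2,166),(371,206)))
print("marker top z53",onz(b,371.5,207.3,53),onz(a,317.2,165.5,53))
print("pivot disc",onz(b,140+660/2.8,140+290/2.8,62),onz(a,180+493/3,140+110/3,62))
print("post top",onz(b,391.3,219.3,101),onz(a,180+472/3,140+41/3,101))
C=[(543,168),(724,144),(752,312),(570,340)]
P=[onz(b,140+x/2.8,140+y/2.8,45)[:2] for x,y in C];print("box",np.round(P,1),np.mean(P,0))
for s,e in((0,1),(3,2),(1,2),(0,3)):
    q=P[e]-P[s];print(np.degrees(np.arctan2(q[1],q[0])),np.hypot(*q))
E
```

```text
handle [611.55818746 -38.50542994] -3.603723962345491 -40.708554827112245 41.7250781326088 [570.93012789 -35.946678  ] [653.20076031 -41.12807586]
pan ((287.46380615234375, 233.6155242919922), (22.0207576751709, 29.83078956604004), 3.3664608001708984)
pan corners [[483.2, 3.3], [573.3, -2.5], [569.0, -68.9], [478.9, -62.4]]
lip [480.65229396 -31.40307132   6.        ]
bowl top (np.int64(394), np.float64(546.1581211263925), np.float64(287.32662400365814)) 1245
bowl side (np.int64(677), np.float64(553.6609055986182), np.float64(290.7190057209814)) 2016
post mid (array([ 557.34578355, -335.17350073,   73.5053203 ]), np.float64(0.3115341448642429))
marker (array([ 602.4560521 , -283.95101031,   46.25093985]), np.float64(3.6991564926092475))
marker top z53 [ 598.89085523 -283.12578931   53.        ] [ 598.1667953  -279.98883129   53.        ]
pivot disc [ 489.19066182 -289.35758683   62.        ] [ 484.80145321 -278.68323334   62.        ]
post top [ 554.50459372 -329.38176854  101.        ] [ 548.98544167 -327.90895103  101.        ]
box [[ 623.2 -172.2]
 [ 648.9 -369.5]
 [ 466.9 -390.2]
 [ 439.2 -195.7]] [ 544.53882176 -281.91244363]
-82.58691777156889 198.92304430508912
-81.90733562831053 196.47299217193205
-173.48834197772578 183.16785955954174
-172.7159678080715 185.47596238807165
```

Request:
{"api": "move_arm", "payload": {
  "plan": [
    {"tx":2.86,"ty":-1.94},
    {"tx":2.86,"ty":-1.94},
    {"tx":2.86,"ty":-1.94},
    {"tx":2.86,"ty":-1.94},
    {"tx":2.86,"ty":-1.94},
    {"tx":2.86,"ty":-1.94},
    {"tx":2.86,"ty":-1.94},
    {"tx":2.86,"ty":-1.94},
    {"tx":2.86,"ty":-1.94},
    {"tx":2.86,"ty":-1.94},
    {"tx":2.86,"ty":-1.94},
    {"tx":2.86,"ty":-1.94}
  ],
  "gripper": 6
}}

```text
schema error: expected keys tx, ty, tz, wx, wy, wz
```

Request:
{"api": "move_arm", "payload": {
  "plan": [
    {"tx":2.86,"ty":-1.94},
    {"tx":2.86,"ty":-1.94},
    {"tx":2.86,"ty":-1.94},
    {"tx":2.86,"ty":-1.94},
    {"tx":2.86,"ty":-1.94},
    {"tx":2.86,"ty":-1.94},
    {"tx":2.86,"ty":-1.94},
    {"tx":2.86,"ty":-1.94},
    {"wz":0.105},
    {"wz":0.105},
    {"wz":0.105},
    {}
  ]
}}

```text
schema error: expected keys tx, ty, tz, wx, wy, wz
```

```bash
cat > go.py <<'E'
import sys
from h import *
from scipy.spatial.transform import Rotation as Ro
def rem(pos,rpy):
    s=env.state();R=Ro.from_euler("xyz",s["ee_rot"],degrees=True);T=Ro.from_euler("xyz",rpy,degrees=True)
    print("now",s["time_s"],np.round(s["ee_pos"],1),np.round(s["ee_rot"],1),"q",np.round(s["qpos"],0),"F",np.round(s["force"],1),"w",round(s["gripper_width"],1),round(s["gripper_force"],1))
    print("shift cm",np.round(R.inv().apply(np.array(pos)-s["ee_pos"])/10,2),"turn",np.round((R.inv()*T).as_rotvec(),3))
if __name__=="__main__":
    v=list(map(float,sys.argv[1:]));rem(v[:3],v[3:])
E
python3 go.py 599.6 -37.7 24 180 0 -3.6
```

```text
now 0.3 [ 143.  -556.5  213.4] [-179.9    0.    14.4] q [-77.  18.  90.  -0.  72.  -1.] F [-1.  -0.2 -1.6] w 91.2 0.7
shift cm [ 57.15 -38.85  18.98] turn [-0.001  0.001  0.315]
```

All six keys are required.

Request:
{"api": "move_arm", "payload": {
  "plan": [
    {"tx":2.86,"ty":-1.94,"tz":0,"wx":0,"wy":0,"wz":0},
    {"tx":2.86,"ty":-1.94,"tz":0,"wx":0,"wy":0,"wz":0},
    {"tx":2.86,"ty":-1.94,"tz":0,"wx":0,"wy":0,"wz":0},
    {"tx":2.86,"ty":-1.94,"tz":0,"wx":0,"wy":0,"wz":0},
    {"tx":2.86,"ty":-1.94,"tz":0,"wx":0,"wy":0,"wz":0},
    {"tx":2.86,"ty":-1.94,"tz":0,"wx":0,"wy":0,"wz":0},
    {"tx":2.86,"ty":-1.94,"tz":0,"wx":0,"wy":0,"wz":0},
    {"tx":2.86,"ty":-1.94,"tz":0,"wx":0,"wy":0,"wz":0},
    {"tx":2.86,"ty":-1.94,"tz":0,"wx":0,"wy":0,"wz":0},
    {"tx":2.86,"ty":-1.94,"tz":0,"wx":0,"wy":0,"wz":0},
    {"tx":2.86,"ty":-1.94,"tz":0,"wx":0,"wy":0,"wz":0},
    {"tx":2.86,"ty":-1.94,"tz":0,"wx":0,"wy":0,"wz":0}
  ],
  "gripper": 6
}}

```text
time_s: 1.3
ee_pos: [418.7, -244.2, 214.2]
ee_rot: [180.0, -0.0, 14.4]
force: [0.5, 0.1, -0.1]
gripper_width: 60.3
gripper_force: 0.0
```

Request:
{"api": "move_arm", "payload": {
  "plan": [
    {"tx":2.86,"ty":-1.94,"tz":0,"wx":0,"wy":0,"wz":0},
    {"tx":2.86,"ty":-1.94,"tz":0,"wx":0,"wy":0,"wz":0},
    {"tx":2.86,"ty":-1.94,"tz":0,"wx":0,"wy":0,"wz":0},
    {"tx":2.86,"ty":-1.94,"tz":0,"wx":0,"wy":0,"wz":0},
    {"tx":2.86,"ty":-1.94,"tz":0,"wx":0,"wy":0,"wz":0},
    {"tx":2.86,"ty":-1.94,"tz":0,"wx":0,"wy":0,"wz":0},
    {"tx":2.86,"ty":-1.94,"tz":0,"wx":0,"wy":0,"wz":0},
    {"tx":2.86,"ty":-1.94,"tz":0,"wx":0,"wy":0,"wz":0},
    {"tx":0,"ty":0,"tz":0,"wx":0,"wy":0,"wz":0.105},
    {"tx":0,"ty":0,"tz":0,"wx":0,"wy":0,"wz":0.105},
    {"tx":0,"ty":0,"tz":0,"wx":0,"wy":0,"wz":0.105},
    {"tx":0,"ty":0,"tz":0,"wx":0,"wy":0,"wz":0}
  ]
}}

```text
time_s: 2.3
ee_pos: [600.7, -38.0, 213.7]
ee_rot: [-180.0, 0.0, -3.7]
force: [1.4, 0.8, -0.0]
gripper_width: 60.1
gripper_force: 0.0
```

```bash
python3 go.py 599.6 -37.7 24 180 0 -3.6
```

```text
now 2.3 [600.7 -38.  213.7] [-180.     0.    -3.7] q [-5. 21. 86.  0. 73. 89.] F [ 1.4  0.8 -0. ] w 60.1 0.0
shift cm [-1.100e-01 -1.000e-02  1.897e+01] turn [-0.     0.    -0.001]
```

Request:
{"api": "move_arm", "payload": {
  "plan": [
    {"tx":-0.1,"ty":0,"tz":2.5,"wx":0,"wy":0,"wz":0},
    {"tx":0,"ty":0,"tz":3,"wx":0,"wy":0,"wz":0},
    {"tx":0,"ty":0,"tz":3,"wx":0,"wy":0,"wz":0},
    {"tx":0,"ty":0,"tz":3,"wx":0,"wy":0,"wz":0},
    {"tx":0,"ty":0,"tz":3,"wx":0,"wy":0,"wz":0},
    {"tx":0,"ty":0,"tz":2.0,"wx":0,"wy":0,"wz":0},
    {"tx":0,"ty":0,"tz":1.5,"wx":0,"wy":0,"wz":0},
    {"tx":0,"ty":0,"tz":0.9,"wx":0,"wy":0,"wz":0},
    {"tx":0,"ty":0,"tz":0,"wx":0,"wy":0,"wz":0},
    {"tx":0,"ty":0,"tz":0,"wx":0,"wy":0,"wz":0}
  ]
}}

```text
time_s: 3.13
ee_pos: [599.9, -38.6, 25.2]
ee_rot: [-180.0, -0.0, -3.6]
force: [0.8, 0.6, -0.9]
gripper_width: 59.9
gripper_force: 0.0
```

Request:
{"api": "move_arm", "payload": {
  "plan": [
    {"tx":0,"ty":0,"tz":0,"wx":0,"wy":0,"wz":0},
    {"tx":0,"ty":0,"tz":0,"wx":0,"wy":0,"wz":0},
    {"tx":0,"ty":0,"tz":0,"wx":0,"wy":0,"wz":0},
    {"tx":0,"ty":0,"tz":0,"wx":0,"wy":0,"wz":0},
    {"tx":0,"ty":0,"tz":0,"wx":0,"wy":0,"wz":0},
    {"tx":0,"ty":0,"tz":0,"wx":0,"wy":0,"wz":0},
    {"tx":0,"ty":0,"tz":0,"wx":0,"wy":0,"wz":0},
    {"tx":0,"ty":0,"tz":0,"wx":0,"wy":0,"wz":0}
  ],
  "gripper": 1.2,
  "force": 45
}}

```text
time_s: 3.8
ee_pos: [599.7, -38.4, 25.2]
ee_rot: [-180.0, -0.0, -3.6]
force: [1.2, 1.1, 1.1]
gripper_width: 17.5
gripper_force: 44.9
```

```bash
python3 go.py 599.6 -37.7 24 180 0 -3.6
```

```text
now 3.8 [599.7 -38.4  25.2] [-180.    -0.    -3.6] q [ -5.  30. 100.   0.  50.  89.] F [1.2 1.1 1.1] w 17.5 44.9
shift cm [-0.01 -0.07  0.12] turn [-0. -0. -0.]
```

Request:
{"api": "move_arm", "payload": {
  "plan": [
    {"tx":0,"ty":0,"tz":-0.4,"wx":0,"wy":0,"wz":0},
    {"tx":0,"ty":0,"tz":-0.8,"wx":0,"wy":0,"wz":0},
    {"tx":0,"ty":0,"tz":-1.2,"wx":0,"wy":0,"wz":0},
    {"tx":0,"ty":0,"tz":-1.6,"wx":0,"wy":0,"wz":0},
    {"tx":0,"ty":0,"tz":-2,"wx":0,"wy":0,"wz":0},
    {"tx":0,"ty":0,"tz":-2,"wx":0,"wy":0,"wz":0},
    {"tx":0,"ty":0,"tz":-2,"wx":0,"wy":0,"wz":0},
    {"tx":0,"ty":0,"tz":-2,"wx":0,"wy":0,"wz":0},
    {"tx":0,"ty":0,"tz":-1.6,"wx":0,"wy":0,"wz":0},
    {"tx":0,"ty":0,"tz":-1.2,"wx":0,"wy":0,"wz":0},
    {"tx":0,"ty":0,"tz":-0.8,"wx":0,"wy":0,"wz":0},
    {"tx":0,"ty":0,"tz":-0.4,"wx":0,"wy":0,"wz":0}
  ]
}}

```text
time_s: 4.8
ee_pos: [599.9, -38.6, 186.5]
ee_rot: [180.0, -0.1, -3.6]
force: [1.0, -0.5, -2.7]
gripper_width: 17.6
gripper_force: 44.9
```

```bash
python3 - <<'E'
from h import *
a=grab_frame("side")
x=a["color"][100:300,170:400];cv2.imwrite("pics/c3.png",cv2.resize(x,None,fx=3,fy=3,interpolation=cv2.INTER_CUBIC)[:,:,::-1])
E
python3 go.py 616 335 185 180 0 28
```

```text
now 4.85 [600.  -38.6 186.4] [ 1.8e+02 -1.0e-01 -3.6e+00] q [-5. 22. 89. -0. 70. 89.] F [ 0.4  0.8 -1.7] w 17.8 44.9
shift cm [ -0.76 -37.39   0.14] turn [ 0.001 -0.002 -0.552]
```

View pics/c3.png

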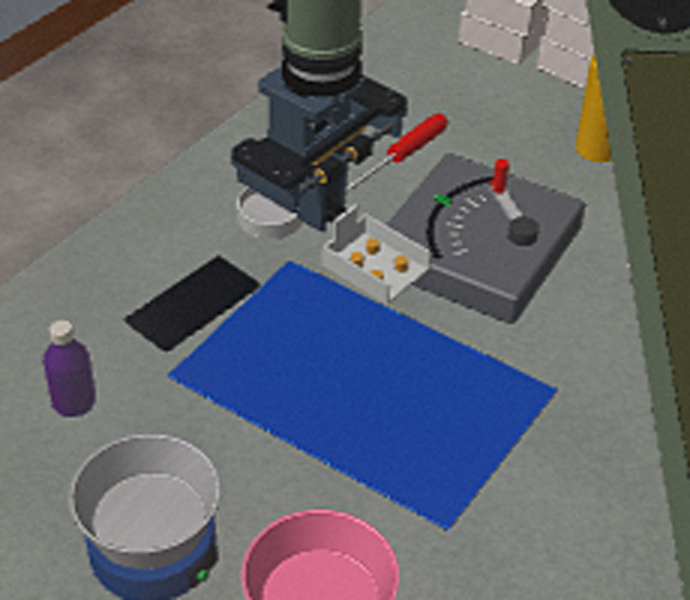

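The scoop is level in the gripper with all four spacers in it.

Request:
{"api": "move_arm", "payload": {
  "plan": [
    {"tx":0,"ty":-0.6,"tz":0,"wx":0,"wy":0,"wz":0},
    {"tx":0,"ty":-1.2,"tz":0,"wx":0,"wy":0,"wz":0},
    {"tx":0.1,"ty":-1.8,"tz":0,"wx":0,"wy":0,"wz":0},
    {"tx":0.1,"ty":-1.8,"tz":0,"wx":0,"wy":0,"wz":0},
    {"tx":0,"ty":-1.8,"tz":0,"wx":0,"wy":0,"wz":0},
    {"tx":0,"ty":-1.8,"tz":0,"wx":0,"wy":0,"wz":0},
    {"tx":0,"ty":-1.8,"tz":0,"wx":0,"wy":0,"wz":0},
    {"tx":0,"ty":-1.8,"tz":0,"wx":0,"wy":0,"wz":0},
    {"tx":0,"ty":-1.8,"tz":0,"wx":0,"wy":0,"wz":0},
    {"tx":0,"ty":-1.8,"tz":0,"wx":0,"wy":0,"wz":0},
    {"tx":0,"ty":-1.8,"tz":0,"wx":0,"wy":0,"wz":0},
    {"tx":0,"ty":-1.8,"tz":0,"wx":0,"wy":0,"wz":0}
  ]
}}

```text
time_s: 5.85
ee_pos: [613.2, 160.9, 183.6]
ee_rot: [180.0, 0.1, -3.6]
force: [1.2, -0.3, -2.2]
gripper_width: 17.7
gripper_force: 44.9
```

Request:
{"api": "move_arm", "payload": {
  "plan": [
    {"tx":0,"ty":-1.8,"tz":0,"wx":0,"wy":0,"wz":0},
    {"tx":0,"ty":-1.8,"tz":0,"wx":0,"wy":0,"wz":0},
    {"tx":0,"ty":-1.8,"tz":0,"wx":0,"wy":0,"wz":0},
    {"tx":0,"ty":-1.8,"tz":0,"wx":0,"wy":0,"wz":0},
    {"tx":0,"ty":-1.8,"tz":0,"wx":0,"wy":0,"wz":0},
    {"tx":0,"ty":-1.8,"tz":0,"wx":0,"wy":0,"wz":0},
    {"tx":0,"ty":-1.8,"tz":0,"wx":0,"wy":0,"wz":0},
    {"tx":0,"ty":-1.8,"tz":0,"wx":0,"wy":0,"wz":0},
    {"tx":0,"ty":-1.2,"tz":0,"wx":0,"wy":0,"wz":0},
    {"tx":0,"ty":-0.8,"tz":0,"wx":0,"wy":0,"wz":0},
    {"tx":0,"ty":-0.4,"tz":0,"wx":0,"wy":0,"wz":0},
    {"tx":0,"ty":-0.2,"tz":0,"wx":0,"wy":0,"wz":0}
  ]
}}

```text
time_s: 6.85
ee_pos: [624.8, 329.0, 184.7]
ee_rot: [180.0, 0.0, -3.6]
force: [0.9, 0.0, -2.1]
gripper_width: 17.9
gripper_force: 44.9
```

Request:
{"api": "move_arm", "payload": {
  "plan": [
    {"tx":0,"ty":0,"tz":0,"wx":0,"wy":0,"wz":-0.03},
    {"tx":0,"ty":0,"tz":0,"wx":0,"wy":0,"wz":-0.06},
    {"tx":0,"ty":0,"tz":0,"wx":0,"wy":0,"wz":-0.08},
    {"tx":0,"ty":0,"tz":0,"wx":0,"wy":0,"wz":-0.08},
    {"tx":0,"ty":0,"tz":0,"wx":0,"wy":0,"wz":-0.08},
    {"tx":0,"ty":0,"tz":0,"wx":0,"wy":0,"wz":-0.08},
    {"tx":0,"ty":0,"tz":0,"wx":0,"wy":0,"wz":-0.07},
    {"tx":0,"ty":0,"tz":0,"wx":0,"wy":0,"wz":-0.04},
    {"tx":0,"ty":0,"tz":0,"wx":0,"wy":0,"wz":-0.02},
    {"tx":0,"ty":0,"tz":0,"wx":0,"wy":0,"wz":0},
    {"tx":0,"ty":0,"tz":0,"wx":0,"wy":0,"wz":0}
  ]
}}

```text
time_s: 7.77
ee_pos: [624.9, 328.1, 185.1]
ee_rot: [180.0, 0.0, 27.2]
force: [1.2, -0.7, -2.5]
gripper_width: 17.6
gripper_force: 44.9
```

```bash
python3 - <<'E'
from h import *
a=grab_frame("side")
x=a["color"][170:340,130:330];cv2.imwrite("pics/c4.png",cv2.resize(x,None,fx=3.5,fy=3.5,interpolation=cv2.INTER_CUBIC)[:,:,::-1])
E
python3 go.py 625 328.5 185 180 0 27.7
```

```text
now 7.8167 [624.9 328.2 185. ] [180.    0.   27.2] q [27. 31. 73. -0. 76. 90.] F [ 0.1 -0.  -1. ] w 17.8 44.9
shift cm [ 0.02 -0.03 -0.  ] turn [ 0.     0.    -0.008]
```

View pics/c4.png

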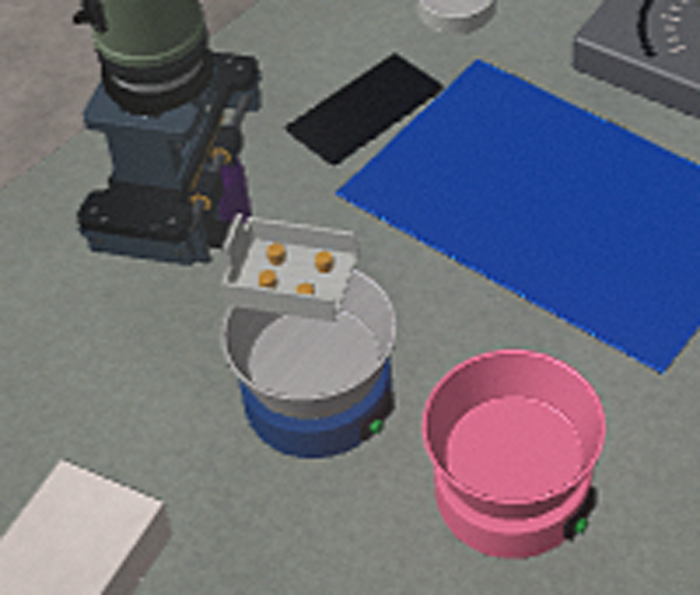

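The scoop is level over the blue feeder's bowl, with four spacers visible in the pan (crop about (275,250)–(325,290)). Tipping it now.

Request:
{"api": "move_arm", "payload": {
  "plan": [
    {"tx":0,"ty":0,"tz":0,"wx":0,"wy":0.04,"wz":0},
    {"tx":0,"ty":0,"tz":0,"wx":0,"wy":0.08,"wz":0},
    {"tx":0,"ty":0,"tz":0,"wx":0,"wy":0.08,"wz":0},
    {"tx":0,"ty":0,"tz":0,"wx":0,"wy":0.08,"wz":0},
    {"tx":0,"ty":0,"tz":0,"wx":0,"wy":0.08,"wz":0},
    {"tx":0,"ty":0,"tz":0,"wx":0,"wy":0.08,"wz":0},
    {"tx":0,"ty":0,"tz":0,"wx":0,"wy":0.08,"wz":0},
    {"tx":0,"ty":0,"tz":0,"wx":0,"wy":0.08,"wz":0},
    {"tx":0,"ty":0,"tz":0,"wx":0,"wy":0.08,"wz":0},
    {"tx":0,"ty":0,"tz":0,"wx":0,"wy":0.08,"wz":0},
    {"tx":0,"ty":0,"tz":0,"wx":0,"wy":0.08,"wz":0},
    {"tx":0,"ty":0,"tz":0,"wx":0,"wy":0.07,"wz":0}
  ]
}}

```text
time_s: 8.82
ee_pos: [622.4, 331.4, 188.9]
ee_rot: [-178.9, -45.9, 27.4]
force: [1.7, -0.1, -1.4]
gripper_width: 17.7
gripper_force: 44.9
```

Request:
{"api": "move_arm", "payload": {
  "plan": [
    {"tx":0,"ty":0,"tz":0,"wx":0,"wy":0.02,"wz":0},
    {"tx":0,"ty":0,"tz":0,"wx":0,"wy":0,"wz":0},
    {"tx":0,"ty":0,"tz":0,"wx":0,"wy":0,"wz":0},
    {"tx":0,"ty":0,"tz":0,"wx":0,"wy":0,"wz":0},
    {"tx":0,"ty":0,"tz":0,"wx":0,"wy":0,"wz":0},
    {"tx":0,"ty":0,"tz":0,"wx":0,"wy":0,"wz":0},
    {"tx":0,"ty":0,"tz":0,"wx":0,"wy":0,"wz":0},
    {"tx":0,"ty":0,"tz":0,"wx":0,"wy":0,"wz":0}
  ]
}}

```text
time_s: 9.48
ee_pos: [624.3, 333.2, 190.6]
ee_rot: [-178.8, -46.7, 27.4]
force: [0.9, 0.3, -1.8]
gripper_width: 18.1
gripper_force: 44.9
```

```bash
python3 - <<'E'
from h import *
a=grab_frame("side");b=grab_frame("top")
x=a["color"][210:310,160:290];y=b["color"][180:280,120:250]
x=np.hstack([cv2.resize(q,None,fx=3,fy=3,interpolation=cv2.INTER_CUBIC) for q in(x,y)])
cv2.imwrite("pics/c5.png",x[:,:,::-1])
E
python3 go.py 625 328.5 185 180 0 27.7
```

```text
now 9.5833 [624.2 333.2 190.6] [-178.8  -46.7   27.4] q [ 26.  16. 114.  35.   4.  54.] F [-0.2  0.2 -2. ] w 17.7 44.9
shift cm [-0.51  0.46  0.27] turn [-0.018 -0.816  0.003]
```

View pics/c5.png

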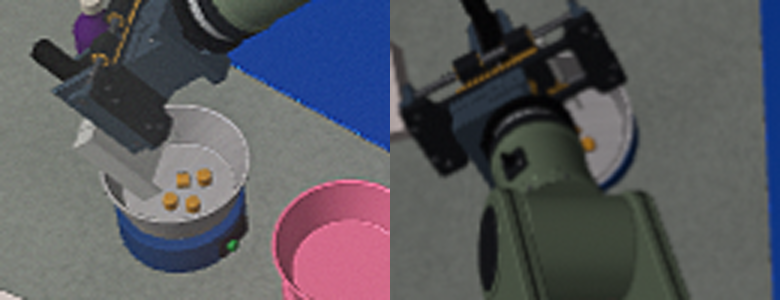

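All four spacers are in the steel bowl (left crop, about (170–205, 178–203)). The scoop is empty, so I level it.

Request:
{"api": "move_arm", "payload": {
  "plan": [
    {"tx":0,"ty":0,"tz":0,"wx":0,"wy":-0.04,"wz":0},
    {"tx":0,"ty":0,"tz":0,"wx":0,"wy":-0.08,"wz":0},
    {"tx":0,"ty":0,"tz":0,"wx":0,"wy":-0.08,"wz":0},
    {"tx":0,"ty":0,"tz":0,"wx":0,"wy":-0.08,"wz":0},
    {"tx":0,"ty":0,"tz":0,"wx":0,"wy":-0.08,"wz":0},
    {"tx":0,"ty":0,"tz":0,"wx":0,"wy":-0.08,"wz":0},
    {"tx":0,"ty":0,"tz":0,"wx":0,"wy":-0.08,"wz":0},
    {"tx":0,"ty":0,"tz":0,"wx":0,"wy":-0.08,"wz":0},
    {"tx":0,"ty":0,"tz":0,"wx":0,"wy":-0.08,"wz":0},
    {"tx":0,"ty":0,"tz":0,"wx":0,"wy":-0.08,"wz":0},
    {"tx":0,"ty":0,"tz":0,"wx":0,"wy":-0.04,"wz":0},
    {"tx":0,"ty":0,"tz":0,"wx":0,"wy":0,"wz":0}
  ]
}}

```text
time_s: 10.58
ee_pos: [625.0, 338.3, 190.1]
ee_rot: [-178.7, -3.5, 28.7]
force: [0.6, 0.2, -2.3]
gripper_width: 18.0
gripper_force: 44.9
```

```bash
python3 go.py 600 -38 187 180 0 -3.6;python3 go.py 600 -38 187 180 0 27.4
```

```text
now 10.5833 [625.  338.3 190.1] [-178.7   -3.5   28.7] q [27. 30. 75.  1. 72. 88.] F [ 0.6  0.2 -2.3] w 18.0 44.9
shift cm [-20.24  31.78  -1.64] turn [-0.039 -0.052  0.564]
now 10.5833 [625.  338.3 190.1] [-178.7   -3.5   28.7] q [27. 30. 75.  1. 72. 88.] F [ 0.6  0.2 -2.3] w 18.0 44.9
shift cm [-20.24  31.78  -1.64] turn [-0.023 -0.06   0.023]
```

Request:
{"api": "move_arm", "payload": {
  "plan": [
    {"tx":0,"ty":0,"tz":0,"wx":-0.023,"wy":-0.06,"wz":0.023},
    {"tx":-1,"ty":1.6,"tz":0,"wx":0,"wy":0,"wz":0},
    {"tx":-1.8,"ty":3,"tz":0,"wx":0,"wy":0,"wz":0},
    {"tx":-1.9,"ty":3.1,"tz":0,"wx":0,"wy":0,"wz":0},
    {"tx":-1.9,"ty":3.1,"tz":0,"wx":0,"wy":0,"wz":0},
    {"tx":-1.9,"ty":3.1,"tz":0,"wx":0,"wy":0,"wz":0},
    {"tx":-1.9,"ty":3.1,"tz":0,"wx":0,"wy":0,"wz":0},
    {"tx":-1.9,"ty":3.1,"tz":0,"wx":0,"wy":0,"wz":0},
    {"tx":-1.9,"ty":3.1,"tz":0,"wx":0,"wy":0,"wz":0},
    {"tx":-1.9,"ty":3.1,"tz":0,"wx":0,"wy":0,"wz":0},
    {"tx":-1.9,"ty":3.1,"tz":0,"wx":0,"wy":0,"wz":0},
    {"tx":-1.5,"ty":2.8,"tz":0,"wx":0,"wy":0,"wz":0}
  ]
}}

```text
time_s: 11.58
ee_pos: [597.1, -40.6, 191.0]
ee_rot: [180.0, -0.0, 27.4]
force: [1.2, -0.1, -1.4]
gripper_width: 17.6
gripper_force: 44.9
```

Request:
{"api": "move_arm", "payload": {
  "plan": [
    {"tx":0,"ty":0,"tz":0,"wx":0,"wy":0,"wz":0.06},
    {"tx":0,"ty":0,"tz":0,"wx":0,"wy":0,"wz":0.1},
    {"tx":0,"ty":0,"tz":0,"wx":0,"wy":0,"wz":0.1},
    {"tx":0,"ty":0,"tz":0,"wx":0,"wy":0,"wz":0.1},
    {"tx":0,"ty":0,"tz":0,"wx":0,"wy":0,"wz":0.1},
    {"tx":0,"ty":0,"tz":0,"wx":0,"wy":0,"wz":0.06},
    {"tx":0,"ty":0,"tz":0,"wx":0,"wy":0,"wz":0.02},
    {"tx":0,"ty":0,"tz":0,"wx":0,"wy":0,"wz":0},
    {"tx":0,"ty":0,"tz":0,"wx":0,"wy":0,"wz":0}
  ]
}}

```text
time_s: 12.33
ee_pos: [598.0, -38.3, 190.8]
ee_rot: [-180.0, 0.0, -3.4]
force: [1.3, -0.6, -1.6]
gripper_width: 17.7
gripper_force: 44.9
```

```bash
python3 go.py 599.6 -38.4 25.5 180 0 -3.6
```

```text
now 12.3333 [598.  -38.3 190.8] [-180.     0.    -3.4] q [-5. 21. 88.  0. 70. 89.] F [ 1.3 -0.6 -1.6] w 17.7 44.9
shift cm [ 0.17 -0.   16.53] turn [-0.     0.     0.003]
```

Request:
{"api": "move_arm", "payload": {
  "plan": [
    {"tx":0.1,"ty":0,"tz":1.5,"wx":0,"wy":0,"wz":0.003},
    {"tx":0,"ty":0,"tz":2.2,"wx":0,"wy":0,"wz":0},
    {"tx":0,"ty":0,"tz":2.2,"wx":0,"wy":0,"wz":0},
    {"tx":0,"ty":0,"tz":2.2,"wx":0,"wy":0,"wz":0},
    {"tx":0,"ty":0,"tz":2.2,"wx":0,"wy":0,"wz":0},
    {"tx":0,"ty":0,"tz":2,"wx":0,"wy":0,"wz":0},
    {"tx":0,"ty":0,"tz":1.6,"wx":0,"wy":0,"wz":0},
    {"tx":0,"ty":0,"tz":1.2,"wx":0,"wy":0,"wz":0},
    {"tx":0,"ty":0,"tz":0.7,"wx":0,"wy":0,"wz":0},
    {"tx":0,"ty":0,"tz":0.4,"wx":0,"wy":0,"wz":0},
    {"tx":0,"ty":0,"tz":0.2,"wx":0,"wy":0,"wz":0},
    {"tx":0,"ty":0,"tz":0,"wx":0,"wy":0,"wz":0}
  ]
}}

```text
time_s: 13.33
ee_pos: [599.3, -38.4, 27.0]
ee_rot: [-180.0, 0.0, -3.7]
force: [1.0, -0.6, -1.4]
gripper_width: 17.6
gripper_force: 44.9
```

Request:
{"api": "move_arm", "payload": {
  "plan": [
    {"tx":0,"ty":0,"tz":0.1,"wx":0,"wy":0,"wz":0},
    {"tx":0,"ty":0,"tz":0,"wx":0,"wy":0,"wz":0},
    {"tx":0,"ty":0,"tz":0,"wx":0,"wy":0,"wz":0}
  ]
}}

```text
time_s: 13.58
ee_pos: [599.5, -38.4, 26.4]
ee_rot: [-180.0, -0.0, -3.7]
force: [0.3, 0.5, -1.6]
gripper_width: 17.8
gripper_force: 44.9
```

Request:
{"api": "move_arm", "payload": {
  "plan": [
    {"tx":0,"ty":0,"tz":0.1,"wx":0,"wy":0,"wz":0},
    {"tx":0,"ty":0,"tz":0.05,"wx":0,"wy":0,"wz":0},
    {"tx":0,"ty":0,"tz":0,"wx":0,"wy":0,"wz":0},
    {"tx":0,"ty":0,"tz":0,"wx":0,"wy":0,"wz":0}
  ]
}}

```text
time_s: 13.92
ee_pos: [599.6, -38.4, 25.1]
ee_rot: [-180.0, -0.0, -3.7]
force: [0.4, 0.2, 4.2]
gripper_width: 17.8
gripper_force: 44.9
```

Request:
{"api": "move_arm", "payload": {
  "plan": [
    {"tx":0,"ty":0,"tz":0,"wx":0,"wy":0,"wz":0},
    {"tx":0,"ty":0,"tz":0,"wx":0,"wy":0,"wz":0},
    {"tx":0,"ty":0,"tz":0,"wx":0,"wy":0,"wz":0},
    {"tx":0,"ty":0,"tz":0,"wx":0,"wy":0,"wz":0},
    {"tx":0,"ty":0,"tz":0,"wx":0,"wy":0,"wz":0},
    {"tx":0,"ty":0,"tz":0,"wx":0,"wy":0,"wz":0}
  ],
  "gripper": 6
}}

```text
time_s: 14.42
ee_pos: [599.0, -38.3, 24.1]
ee_rot: [-180.0, 0.1, -3.7]
force: [1.3, 0.5, -0.2]
gripper_width: 54.8
gripper_force: 0.0
```

Request:
{"api": "move_arm", "payload": {
  "plan": [
    {"tx":0,"ty":0,"tz":-1.5,"wx":0,"wy":0,"wz":0},
    {"tx":0,"ty":0,"tz":-3,"wx":0,"wy":0,"wz":0},
    {"tx":0,"ty":0,"tz":-3,"wx":0,"wy":0,"wz":0},
    {"tx":0,"ty":0,"tz":-3,"wx":0,"wy":0,"wz":0},
    {"tx":0,"ty":0,"tz":-3,"wx":0,"wy":0,"wz":0},
    {"tx":0,"ty":0,"tz":-3,"wx":0,"wy":0,"wz":0},
    {"tx":0,"ty":0,"tz":0,"wx":0,"wy":0,"wz":0}
  ]
}}

```text
time_s: 15.0
ee_pos: [602.8, -38.7, 196.1]
ee_rot: [180.0, -0.7, -3.7]
force: [1.8, -0.2, 0.6]
gripper_width: 60.0
gripper_force: 0.0
```

```bash
python3 go.py 552 -328 130 180 0 60; python3 go.py 552 -328 130 180 0 -3.6
```

```text
now 15.0 [602.8 -38.7 196.1] [180.   -0.7  -3.7] q [-5. 21. 88.  0. 70. 89.] F [ 1.8 -0.2  0.6] w 60.0 0.0
shift cm [-3.29 29.2   6.57] turn [ 0.007 -0.01  -1.111]
now 15.0 [602.8 -38.7 196.1] [180.   -0.7  -3.7] q [-5. 21. 88.  0. 70. 89.] F [ 1.8 -0.2  0.6] w 60.0 0.0
shift cm [-3.29 29.2   6.57] turn [ 0.    -0.012 -0.001]
```

```bash
python3 - <<'E'
from h import *
fs=[grab_frame("top") for _ in range(6)]
im=np.mean([f["color"] for f in fs],0)
b=fs[0]; np.save("avg.npy",im)
x=im[180:270,270:420].astype(np.uint8)
cv2.imwrite("pics/c6.png",cv2.resize(x,None,fx=5.3,fy=5.3,interpolation=cv2.INTER_CUBIC)[:,:,::-1])
sub=im[188:265,330:412];r,g,bl=sub[...,0],sub[...,1],sub[...,2]
def wc(w):
    w=np.clip(w,0,None);v,u=np.mgrid[:w.shape[0],:w.shape[1]];return 330+(w*u).sum()/w.sum(),188+(w*v).sum()/w.sum(),w.sum()
wg=g-np.maximum(r,bl);wg[wg<12]=0
wr=r-np.maximum(g,bl);wr[wr<25]=0
print("green",wc(wg),"red",wc(wr))
u,v,_=wc(wg);print("marker z49",onz(b,u,v,49))
g8=sub.mean(2);dk=(g8<52).astype(np.uint8)
k,l,s,c=cv2.connectedComponentsWithStats(dk)
for i in range(1,k):
    if s[i,4]>15:print("dark",s[i],c[i]+[330,188],[onz(b,*(c[i]+[330,188]),z).round(1) for z in(53,60,66)])
E
```

```text
green (np.float64(371.1590941665472), np.float64(207.02551239787874), np.float64(1162.8333333333333)) red (np.float64(390.4438612589466), np.float64(220.4207010460635), np.float64(4540.833333333334))
marker z49 [ 600.4816942  -282.94410504   49.        ]
dark [  4  14  73  60 176] [357.40909091 244.8125    ] [array([ 487. , -236.9,   53. ]), array([ 486.2, -235.7,   60. ]), array([ 485.5, -234.6,   66. ])]
dark [ 12  17  58  21 220] [369.55909091 211.99090909] [array([ 584.7, -276.7,   53. ]), array([ 583.5, -275.3,   60. ]), array([ 582.4, -274.1,   66. ])]
dark [ 40  50  12  11 107] [375.25233645 243.06542056] [array([ 491.7, -289.9,   53. ]), array([ 490.9, -288.5,   60. ]), array([ 490.2, -287.2,   66. ])]
```

View pics/c6.png

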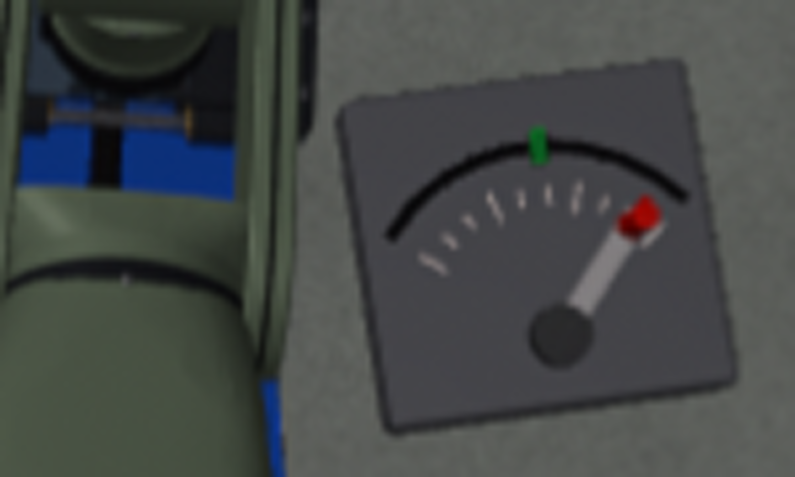

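```bash
python3 - <<'E'
from h import *
from scipy.optimize import least_squares
b=grab_frame("top");im=np.load("avg.npy")
m=np.zeros(im.shape[:2],np.uint8);m[203:228,338:405]=im[203:228,338:405].max(2)<58
k,l,s,c=cv2.connectedComponentsWithStats(m);i=1+np.argmax(s[1:,4])
P=np.array([onz(b,u,v,45)[:2] for v,u in np.argwhere(l==i)])
r=least_squares(lambda q:np.hypot(P[:,0]-q[0],P[:,1]-q[1])-q[2],[490,-289,100],loss="soft_l1")
print("arc",r.x,len(P))
for z in(70,80,88):print("red",z,onz(b,390.44,220.42,z))
for z in(46,49,52):
    p=onz(b,371.16,207.03,z);print("mark",z,p, [np.degrees(np.arctan2(p[1]-q[1],p[0]-q[0])).round(2) for q in(r.x,(490.7,-288.5))])
E
```

```text
arc [ 491.25953332 -290.41340069  109.28372541] 109
red 70 [ 556.2173058 -334.2037099   70.       ]
red 80 [ 554.61805935 -331.79099613   80.        ]
red 88 [ 553.33866219 -329.86082511   88.        ]
mark 46 [ 601.03279973 -283.5530065    46.        ] [np.float64(3.58), np.float64(2.57)]
mark 49 [ 600.46802474 -282.94627091   49.        ] [np.float64(3.91), np.float64(2.9)]
mark 52 [ 599.90324975 -282.33953533   52.        ] [np.float64(4.25), np.float64(3.23)]
```

Request:
{"api": "move_arm", "payload": {
  "plan": [
    {"tx":0,"ty":0,"tz":0,"wx":0,"wy":-0.012,"wz":0},
    {"tx":-0.5,"ty":3,"tz":0,"wx":0,"wy":0,"wz":0},
    {"tx":-0.5,"ty":3.5,"tz":0,"wx":0,"wy":0,"wz":0},
    {"tx":-0.5,"ty":3.5,"tz":0,"wx":0,"wy":0,"wz":0},
    {"tx":-0.5,"ty":3.5,"tz":0,"wx":0,"wy":0,"wz":0},
    {"tx":-0.5,"ty":3.5,"tz":0,"wx":0,"wy":0,"wz":0},
    {"tx":-0.4,"ty":3.5,"tz":1,"wx":0,"wy":0,"wz":0},
    {"tx":-0.3,"ty":3.5,"tz":2,"wx":0,"wy":0,"wz":0},
    {"tx":0,"ty":3,"tz":2,"wx":0,"wy":0,"wz":0},
    {"tx":0,"ty":2.2,"tz":1.5,"wx":0,"wy":0,"wz":0},
    {"tx":0,"ty":0,"tz":0,"wx":0,"wy":0,"wz":0.1},
    {"tx":0,"ty":0,"tz":0,"wx":0,"wy":0,"wz":0.1}
  ]
}}

```text
time_s: 16.35
ee_pos: [546.4, -328.9, 122.0]
ee_rot: [179.9, 1.0, -15.6]
force: [0.8, -0.0, -0.1]
gripper_width: 60.2
gripper_force: 0.0
```

Request:
{"api": "move_arm", "payload": {
  "plan": [
    {"tx":0,"ty":0,"tz":0,"wx":0,"wy":0,"wz":0.1},
    {"tx":0,"ty":0,"tz":0,"wx":0,"wy":0,"wz":0.1},
    {"tx":0,"ty":0,"tz":0,"wx":0,"wy":0,"wz":0.1},
    {"tx":0,"ty":0,"tz":0,"wx":0,"wy":0,"wz":0.01},
    {"tx":0,"ty":0,"tz":0,"wx":0,"wy":0,"wz":0},
    {"tx":0,"ty":0,"tz":0,"wx":0,"wy":0,"wz":0}
  ]
}}

```text
time_s: 16.85
ee_pos: [547.7, -327.6, 124.2]
ee_rot: [179.6, 0.7, -32.8]
force: [1.0, 0.9, -1.1]
gripper_width: 59.9
gripper_force: 0.0
```

```bash
python3 go.py 552 -329.5 70 180 0 -33
```

```text
now 16.85 [ 547.7 -327.6  124.2] [179.6   0.7 -32.8] q [-32.  28.  88.  -0.  65.  91.] F [ 1.   0.9 -1.1] w 59.9 0.0
shift cm [ 0.53 -0.11  5.42] turn [0.006 0.012 0.004]
```

Request:
{"api": "move_arm", "payload": {
  "plan": [
    {"tx":0.4,"ty":-0.1,"tz":0,"wx":0.006,"wy":0.012,"wz":0},
    {"tx":0,"ty":0,"tz":1.2,"wx":0,"wy":0,"wz":0},
    {"tx":0,"ty":0,"tz":1.5,"wx":0,"wy":0,"wz":0},
    {"tx":0,"ty":0,"tz":1.5,"wx":0,"wy":0,"wz":0},
    {"tx":0,"ty":0,"tz":0.8,"wx":0,"wy":0,"wz":0},
    {"tx":0,"ty":0,"tz":0.3,"wx":0,"wy":0,"wz":0},
    {"tx":0,"ty":0,"tz":0,"wx":0,"wy":0,"wz":0},
    {"tx":0,"ty":0,"tz":0,"wx":0,"wy":0,"wz":0}
  ]
}}

```text
time_s: 17.52
ee_pos: [552.1, -329.3, 72.1]
ee_rot: [180.0, -0.1, -32.9]
force: [0.9, -0.1, -0.5]
gripper_width: 60.2
gripper_force: 0.0
```

Request:
{"api": "move_arm", "payload": {
  "plan": [
    {"tx":0,"ty":0,"tz":0,"wx":0,"wy":0,"wz":0},
    {"tx":0,"ty":0,"tz":0,"wx":0,"wy":0,"wz":0},
    {"tx":0,"ty":0,"tz":0,"wx":0,"wy":0,"wz":0},
    {"tx":0,"ty":0,"tz":0,"wx":0,"wy":0,"wz":0},
    {"tx":0,"ty":0,"tz":0,"wx":0,"wy":0,"wz":0},
    {"tx":0,"ty":0,"tz":0,"wx":0,"wy":0,"wz":0},
    {"tx":0,"ty":0,"tz":0,"wx":0,"wy":0,"wz":0},
    {"tx":0,"ty":0,"tz":0,"wx":0,"wy":0,"wz":0}
  ],
  "gripper": 1,
  "force": 15
}}

```text
time_s: 18.18
ee_pos: [551.6, -329.1, 71.6]
ee_rot: [180.0, -0.0, -32.9]
force: [1.3, 0.7, 0.8]
gripper_width: 15.6
gripper_force: 15.0
```

```bash
python3 - <<'E'
from h import *
s=env.state();p=s["ee_pos"]
print(p,s["ee_rot"],s["force"],s["gripper_width"])
for q in((490.9,-289.4),(490,-288.8)):print(np.degrees(np.arctan2(p[1]-q[1],p[0]-q[0])),np.hypot(p[0]-q[0],p[1]-q[1]))
E
```

```text
[ 551.62728619 -329.10731815   71.62835923] [ 1.79981673e+02 -3.23054093e-02 -3.28988649e+01] [1.28607631 0.70321035 0.82895717] 15.59647651757256
-33.17918292602669 72.55669784398984
-33.18668715560258 73.63832085902312
```

Request:
{"api": "move_arm", "payload": {
  "plan": [
    {"tx":-0.013,"ty":-0.434,"tz":0,"wx":0,"wy":0,"wz":-0.06},
    {"tx":-0.013,"ty":-0.434,"tz":0,"wx":0,"wy":0,"wz":-0.06},
    {"tx":-0.013,"ty":-0.434,"tz":0,"wx":0,"wy":0,"wz":-0.06},
    {"tx":-0.013,"ty":-0.434,"tz":0,"wx":0,"wy":0,"wz":-0.06},
    {"tx":-0.013,"ty":-0.434,"tz":0,"wx":0,"wy":0,"wz":-0.06},
    {"tx":-0.013,"ty":-0.434,"tz":0,"wx":0,"wy":0,"wz":-0.06},
    {"tx":-0.013,"ty":-0.434,"tz":0,"wx":0,"wy":0,"wz":-0.06},
    {"tx":-0.013,"ty":-0.434,"tz":0,"wx":0,"wy":0,"wz":-0.06},
    {"tx":-0.013,"ty":-0.434,"tz":0,"wx":0,"wy":0,"wz":-0.06},
    {"tx":-0.013,"ty":-0.434,"tz":0,"wx":0,"wy":0,"wz":-0.06},
    {"tx":0,"ty":0,"tz":0,"wx":0,"wy":0,"wz":0},
    {"tx":0,"ty":0,"tz":0,"wx":0,"wy":0,"wz":0}
  ]
}}

```text
time_s: 19.18
ee_pos: [563.6, -287.8, 71.6]
ee_rot: [180.0, -0.1, 1.4]
force: [1.5, 0.4, -0.6]
gripper_width: 15.5
gripper_force: 15.0
```

```bash
a=3.4; python3 go.py 562.8 -285.1 71.6 180 0 3.4
```

```text
now 19.1833 [ 563.6 -287.8   71.6] [ 1.8e+02 -1.0e-01  1.4e+00] q [-28.  30.  93.   0.  57.  60.] F [ 1.5  0.4 -0.6] w 15.5 15.0
shift cm [-0.07 -0.27  0.  ] turn [ 0.001 -0.001 -0.035]
```

Request:
{"api": "move_arm", "payload": {
  "plan": [
    {"tx":0,"ty":-0.14,"tz":0,"wx":0,"wy":0,"wz":-0.018},
    {"tx":0,"ty":-0.13,"tz":0,"wx":0,"wy":0,"wz":-0.017},
    {"tx":0,"ty":0,"tz":0,"wx":0,"wy":0,"wz":0},
    {"tx":0,"ty":0,"tz":0,"wx":0,"wy":0,"wz":0},
    {"tx":0,"ty":0,"tz":0,"wx":0,"wy":0,"wz":0}
  ]
}}

```text
time_s: 19.6
ee_pos: [563.5, -285.5, 71.7]
ee_rot: [179.9, -0.1, 3.5]
force: [3.5, -1.6, -0.4]
gripper_width: 15.2
gripper_force: 15.0
```

Request:
{"api": "move_arm", "payload": {
  "plan": [
    {"tx":0,"ty":0,"tz":0,"wx":0,"wy":0,"wz":0},
    {"tx":0,"ty":0,"tz":0,"wx":0,"wy":0,"wz":0},
    {"tx":0,"ty":0,"tz":0,"wx":0,"wy":0,"wz":0},
    {"tx":0,"ty":0,"tz":0,"wx":0,"wy":0,"wz":0},
    {"tx":0,"ty":0,"tz":0,"wx":0,"wy":0,"wz":0},
    {"tx":0,"ty":0,"tz":0,"wx":0,"wy":0,"wz":0}
  ],
  "gripper": 6
}}

```text
time_s: 20.1
ee_pos: [563.0, -285.0, 71.5]
ee_rot: [180.0, 0.0, 3.5]
force: [0.4, -0.6, -0.4]
gripper_width: 52.7
gripper_force: 0.0
```

Request:
{"api": "move_arm", "payload": {
  "plan": [
    {"tx":0,"ty":0,"tz":-2,"wx":0,"wy":0,"wz":0},
    {"tx":0,"ty":0,"tz":-3,"wx":0,"wy":0,"wz":0},
    {"tx":0,"ty":0,"tz":-3,"wx":0,"wy":0,"wz":0},
    {"tx":0,"ty":0,"tz":-3,"wx":0,"wy":0,"wz":0},
    {"tx":0,"ty":0,"tz":-2,"wx":0,"wy":0,"wz":0},
    {"tx":-2,"ty":3,"tz":0,"wx":0,"wy":0,"wz":0},
    {"tx":-2,"ty":3.5,"tz":0,"wx":0,"wy":0,"wz":0},
    {"tx":-2,"ty":3.5,"tz":0,"wx":0,"wy":0,"wz":0},
    {"tx":-2,"ty":3.5,"tz":0,"wx":0,"wy":0,"wz":0},
    {"tx":-2,"ty":3.5,"tz":0,"wx":0,"wy":0,"wz":0},
    {"tx":-2,"ty":3.5,"tz":0,"wx":0,"wy":0,"wz":0},
    {"tx":-2,"ty":3.5,"tz":0,"wx":0,"wy":0,"wz":0}
  ]
}}

```text
time_s: 21.1
ee_pos: [436.7, -534.6, 201.7]
ee_rot: [180.0, -0.0, 3.5]
force: [1.2, 0.8, 0.1]
gripper_width: 59.9
gripper_force: 0.0
```

```bash
python3 - <<'E'
from h import *
s=env.state();print(s["ee_pos"])
B=[grab_frame("top") for _ in range(6)];A=[grab_frame("side") for _ in range(6)]
b,a=B[0],A[0];bi=np.mean([f["color"] for f in B],0);ai=np.mean([f["color"] for f in A],0)
np.save("bi.npy",bi);np.save("ai.npy",ai)
x=cv2.resize(bi[192:262,335:410].astype(np.uint8),None,fx=5.3,fy=5.3,interpolation=cv2.INTER_CUBIC)
y=cv2.resize(ai[140:245,245:370].astype(np.uint8),None,fx=371/105,fy=371/105,interpolation=cv2.INTER_CUBIC)[:,:400]
cv2.imwrite("pics/c7.png",np.hstack([x[:371],y[:371]])[:,:,::-1])
def wc(w,x0,y0):
    v,u=np.mgrid[:w.shape[0],:w.shape[1]];return x0+(w*u).sum()/w.sum(),y0+(w*v).sum()/w.sum()
for n,f,im,(x0,x1,y0,y1) in(("top",b,bi,(335,410,192,262)),("side",a,ai,(295,368,148,205))):
    q=im[y0:y1,x0:x1];r,g,bl=q[...,0],q[...,1],q[...,2]
    wg=g-np.maximum(r,bl);wg[wg<12]=0;wr=r-np.maximum(g,bl);wr[wr<25]=0
    G=wc(wg,x0,y0);R=wc(wr,x0,y0);print(n,G,R,onz(f,*G,50),[onz(f,*R,z).round(1) for z in(75,85)])
E
```

```text
[ 436.71018127 -534.58785818  201.71654425]
top (np.float64(371.15959396588187), np.float64(207.02706894120965)) (np.float64(374.76729829657995), np.float64(216.04070381618908)) [ 600.28868573 -282.74317142   50.        ] [array([ 568.7, -287.2,   75. ]), array([ 567. , -285.1,   85. ])]
side (np.float64(317.21581696991535), np.float64(166.15816969915332)) (np.float64(320.2385674137061), np.float64(156.5281545002522)) [ 597.90111259 -280.07251226   50.        ] [array([ 604.1, -305.5,   75. ]), array([ 597.8, -294.7,   85. ])]
```

View pics/c7.png

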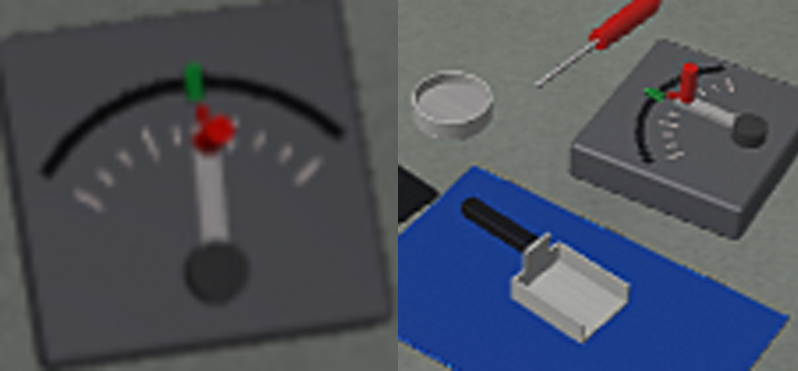

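The scoop is flat on the mat (right crop, about (565,290)). The lever is near the marker: nose (203,113), marker (194,83). Next I measure the alignment precisely.

```bash
python3 - <<'E'
from h import *
b=grab_frame("top");a=grab_frame("side")
for n,f,im,roi,rot,zc in(("top",b,np.load("bi.npy"),(370,380,221,237),0,59),):
    x0,x1,y0,y1=roi;S=8
    q=cv2.resize(im[y0-6:y1+6,x0-8:x1+8],None,fx=S,fy=S,interpolation=cv2.INTER_CUBIC).min(2)
    P=[]
    for v in range(y0,y1-2):
        row=im[v,x0-4:x1+4].min(1);w=np.clip(row-90,0,None)
        if w.sum()>60:P.append(onz(f,x0-4+(w*np.arange(len(w))).sum()/w.sum(),v,zc)[:2])
    P=np.array(P);c=P.mean(0);k=np.polyfit(P[:,0],P[:,1],1);print(n,len(P),"arm ang",np.degrees(np.arctan(k[0])),"centroid",c,"resid",np.std(P[:,1]-np.polyval(k,P[:,0])))
    for mz in(48,50,52):
        m=onz(f,371.16,207.027,mz);print("marker",m[:2],"arm line y there",np.polyval(k,m[0]),"y at pivot 490.8",np.polyval(k,490.8))
    nu=onz(f,373.3,213.5,56);print("nose",nu)
    for pv in((490.9,-289.4),(490.7,-288.5),(491.26,-290.4)):
        A=lambda p:round(float(np.degrees(np.arctan2(p[1]-pv[1],p[0]-pv[0]))),2)
        print(pv,"arm",A(c),"nose",A(nu),"marker",A(onz(f,371.16,207.027,50)))
# nose by red centroid in rows above the post
im=np.load("bi.npy")
for v in range(208,222):
    r=im[v,366:384];w=r[:,0]-np.maximum(r[:,1],r[:,2]);g=r[:,1]-np.maximum(r[:,0],r[:,2]);w[w<20]=0;g[g<10]=0
    if w.sum()>0:print(v,"red u",round(366+(w*np.arange(18)).sum()/w.sum(),2),int(w.sum()))
E
```

```text
top 13 arm ang 2.93739892007866 centroid [ 535.66246497 -287.6604919 ] resid 0.10914013703863837
marker [ 600.66541894 -283.14889467] arm line y there -284.3250443500995 y at pivot 490.8 -289.96248572320803
marker [ 600.28888963 -282.74440375] arm line y there -284.3443649146818 y at pivot 490.8 -289.96248572320803
marker [ 599.91236031 -282.33991284] arm line y there -284.3636854792641 y at pivot 490.8 -289.96248572320803
nose [ 579.57060512 -287.13224785   56.        ]
(490.9, -289.4) arm 2.23 nose 1.47 marker 3.48
(490.7, -288.5) arm 1.07 nose 0.88 marker 3.01
(491.26, -290.4) arm 3.53 nose 2.12 marker 4.02
211 red u 373.0 24
212 red u 372.77 209
213 red u 373.66 338
214 red u 374.97 659
215 red u 375.32 824
216 red u 375.54 908
217 red u 375.09 932
218 red u 374.68 740
219 red u 373.81 371
220 red u 373.56 154
221 red u 373.53 43
```

```bash
python3 go.py 562.8 -283.9 71.6 180 0 4.3
```

```text
now 21.8 [ 438.3 -532.6  201.8] [180.   -0.    3.5] q [-51.  29.  74.  -0.  77.  35.] F [ 1.4  0.8 -0.7] w 60.1 0.0
shift cm [ 13.95 -24.07  13.01] turn [ 0.001 -0.    -0.013]
```

Request:
{"api": "move_arm", "payload": {
  "plan": [
    {"tx":1,"ty":-1.9,"tz":0,"wx":0,"wy":0,"wz":-0.013},
    {"tx":2,"ty":-3.4,"tz":0,"wx":0,"wy":0,"wz":0},
    {"tx":2,"ty":-3.4,"tz":0,"wx":0,"wy":0,"wz":0},
    {"tx":2,"ty":-3.4,"tz":0,"wx":0,"wy":0,"wz":0},
    {"tx":2,"ty":-3.4,"tz":0,"wx":0,"wy":0,"wz":0},
    {"tx":2,"ty":-3.4,"tz":0,"wx":0,"wy":0,"wz":0},
    {"tx":2,"ty":-3.4,"tz":0,"wx":0,"wy":0,"wz":0},
    {"tx":0.7,"ty":-1.6,"tz":0,"wx":0,"wy":0,"wz":0},
    {"tx":0,"ty":0,"tz":2.5,"wx":0,"wy":0,"wz":0},
    {"tx":0,"ty":0,"tz":2.5,"wx":0,"wy":0,"wz":0},
    {"tx":0,"ty":0,"tz":0,"wx":0,"wy":0,"wz":0},
    {"tx":0,"ty":0,"tz":0,"wx":0,"wy":0,"wz":0}
  ]
}}

```text
time_s: 22.8
ee_pos: [556.6, -284.3, 150.7]
ee_rot: [-179.9, 0.1, 4.2]
force: [1.7, 0.0, 0.7]
gripper_width: 59.9
gripper_force: 0.0
```

```bash
python3 go.py 562.8 -283.9 71.6 180 0 4.3
```

```text
now 22.8 [ 556.6 -284.3  150.7] [-1.799e+02  1.000e-01  4.200e+00] q [-28.  25.  88.  -0.  67.  58.] F [1.7 0.  0.7] w 59.9 0.0
shift cm [0.64 0.02 7.91] turn [-0.001  0.002 -0.001]
```

Request:
{"api": "move_arm", "payload": {
  "plan": [
    {"tx":0.6,"ty":0,"tz":0,"wx":0,"wy":0,"wz":0},
    {"tx":0,"ty":0,"tz":1.5,"wx":0,"wy":0,"wz":0},
    {"tx":0,"ty":0,"tz":1.8,"wx":0,"wy":0,"wz":0},
    {"tx":0,"ty":0,"tz":1.8,"wx":0,"wy":0,"wz":0},
    {"tx":0,"ty":0,"tz":1.5,"wx":0,"wy":0,"wz":0},
    {"tx":0,"ty":0,"tz":0.9,"wx":0,"wy":0,"wz":0},
    {"tx":0,"ty":0,"tz":0.4,"wx":0,"wy":0,"wz":0},
    {"tx":0,"ty":0,"tz":0,"wx":0,"wy":0,"wz":0},
    {"tx":0,"ty":0,"tz":0,"wx":0,"wy":0,"wz":0},
    {"tx":0,"ty":0,"tz":0,"wx":0,"wy":0,"wz":0},
    {"tx":0,"ty":0,"tz":0,"wx":0,"wy":0,"wz":0}
  ]
}}

```text
time_s: 23.72
ee_pos: [563.9, -284.8, 73.8]
ee_rot: [179.9, -0.1, 4.2]
force: [1.6, -0.7, 0.5]
gripper_width: 59.7
gripper_force: 0.0
```

```bash
python3 go.py 562.8 -283.9 71.6 180 0 4.3
```

```text
now 23.7167 [ 563.9 -284.8   73.8] [ 1.799e+02 -1.000e-01  4.200e+00] q [-28.  30.  93.  -0.  57.  58.] F [ 1.6 -0.7  0.5] w 59.7 0.0
shift cm [-0.1  -0.1   0.21] turn [ 0.002 -0.002 -0.001]
```

Request:
{"api": "move_arm", "payload": {
  "plan": [
    {"tx":-0.1,"ty":-0.05,"tz":0.1,"wx":0,"wy":0,"wz":0},
    {"tx":0,"ty":0,"tz":0,"wx":0,"wy":0,"wz":0},
    {"tx":0,"ty":0,"tz":0,"wx":0,"wy":0,"wz":0},
    {"tx":0,"ty":0,"tz":0,"wx":0,"wy":0,"wz":0},
    {"tx":0,"ty":0,"tz":0,"wx":0,"wy":0,"wz":0},
    {"tx":0,"ty":0,"tz":0,"wx":0,"wy":0,"wz":0},
    {"tx":0,"ty":0,"tz":0,"wx":0,"wy":0,"wz":0},
    {"tx":0,"ty":0,"tz":0,"wx":0,"wy":0,"wz":0},
    {"tx":0,"ty":0,"tz":0,"wx":0,"wy":0,"wz":0},
    {"tx":0,"ty":0,"tz":0,"wx":0,"wy":0,"wz":0}
  ],
  "gripper": 1
}}

```text
time_s: 24.55
ee_pos: [562.3, -284.2, 71.5]
ee_rot: [179.9, -0.0, 4.2]
force: [2.3, -0.6, 0.4]
gripper_width: 15.8
gripper_force: 15.0
```

Request:
{"api": "move_arm", "payload": {
  "plan": [
    {"tx":0,"ty":0,"tz":0,"wx":0,"wy":0,"wz":0},
    {"tx":0,"ty":0,"tz":0,"wx":0,"wy":0,"wz":0},
    {"tx":0,"ty":0,"tz":0,"wx":0,"wy":0,"wz":0},
    {"tx":0,"ty":0,"tz":0,"wx":0,"wy":0,"wz":0},
    {"tx":0,"ty":0,"tz":0,"wx":0,"wy":0,"wz":0},
    {"tx":0,"ty":0,"tz":0,"wx":0,"wy":0,"wz":0}
  ],
  "gripper": 6
}}

```text
time_s: 25.05
ee_pos: [562.2, -283.9, 71.6]
ee_rot: [180.0, -0.0, 4.2]
force: [0.7, -0.8, -0.2]
gripper_width: 52.6
gripper_force: 0.0
```

Request:
{"api": "move_arm", "payload": {
  "plan": [
    {"tx":0,"ty":0,"tz":-2,"wx":0,"wy":0,"wz":0},
    {"tx":0,"ty":0,"tz":-3,"wx":0,"wy":0,"wz":0},
    {"tx":0,"ty":0,"tz":-3,"wx":0,"wy":0,"wz":0},
    {"tx":0,"ty":0,"tz":-3,"wx":0,"wy":0,"wz":0},
    {"tx":0,"ty":0,"tz":-2,"wx":0,"wy":0,"wz":0},
    {"tx":-2,"ty":3,"tz":0,"wx":0,"wy":0,"wz":0},
    {"tx":-2,"ty":3.5,"tz":0,"wx":0,"wy":0,"wz":0},
    {"tx":-2,"ty":3.5,"tz":0,"wx":0,"wy":0,"wz":0},
    {"tx":-2,"ty":3.5,"tz":0,"wx":0,"wy":0,"wz":0},
    {"tx":-2,"ty":3.5,"tz":0,"wx":0,"wy":0,"wz":0},
    {"tx":-2,"ty":3.5,"tz":0,"wx":0,"wy":0,"wz":0},
    {"tx":-2,"ty":3.5,"tz":0,"wx":0,"wy":0,"wz":0}
  ]
}}

```text
time_s: 26.05
ee_pos: [439.1, -535.1, 201.7]
ee_rot: [180.0, -0.0, 4.2]
force: [2.0, -0.0, 0.0]
gripper_width: 59.8
gripper_force: 0.0
```

```bash
python3 - <<'E'
from h import *
B=[grab_frame("top") for _ in range(6)];f=B[0];im=np.mean([q["color"] for q in B],0)
P=[]
for v in range(221,235):
    w=np.clip(im[v,366:384].min(1)-90,0,None)
    if w.sum()>60:P.append(onz(f,366+(w*np.arange(18)).sum()/w.sum(),v,59)[:2])
P=np.array(P);k=np.polyfit(P[:,0],P[:,1],1)
q=im[200:212,366:378];g=q[...,1]-np.maximum(q[...,0],q[...,2]);g[g<12]=0;vv,uu=np.mgrid[:12,:12]
G=366+(g*uu).sum()/g.sum(),200+(g*vv).sum()/g.sum();m=onz(f,*G,50)
print("arm",np.degrees(np.arctan(k[0])),"line y at marker",np.polyval(k,m[0]),"at pivot",np.polyval(k,490.9),"marker",G,m)
for v in range(210,215):
    r=im[v,366:384];w=r[:,0]-np.maximum(r[:,1],r[:,2]);w[w<20]=0
    if w.sum()>0:print(v,366+(w*np.arange(18)).sum()/w.sum(),int(w.sum()))
E
```

```text
arm 4.522199720438173 line y at marker -281.7031494031983 at pivot -290.35431011405916 marker (np.float64(371.15819845179453), np.float64(207.02941590429276)) [ 600.28156825 -282.7386701    50.        ]
212 372.11850152905197 218
213 372.4808806488992 287
214 374.10235580828595 615
```

The nose and marker both read about 3.9° about the pivot, the arm line is within about 0.5°, and the marker hasn't moved. The arm is clear, so I hand in.

```bash
python3 -c "
from h import *
print(env.job_done())"
```

```text
the job is handed in; nothing more can be done
None
```

I handed the job in: all four spacers are in the blue feeder's bowl, the empty scoop is flat on the mat, and the lever lines up with the green marker to within about 0.5° by camera; the marker has not moved.

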